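Click a fume-extraction damper open to its green notch

ROBOT

A 6-joint arm with a two-finger parallel gripper is mounted at the origin on the work surface. World frame = base frame: x ahead of the robot, y to its left, z up, the work surface at z = 0. Lengths are in mm, angles in rad, forces in N, time in s.
With the tool pointing down it reaches from about 250 to 800 mm from the base axis. Payload 8.5 kg.
Tool frame: the origin (TCP) lies midway between the tips of the shut fingers; the grasp point (between the pads) lies 19 mm behind it; z points along the fingers, y is the line along which they close (so a half turn about z gives the same grasp; the last joint's range is limited). The gripper opens to 85 mm and grips with 20 to 120 N. Pads are 22 mm wide; open, the fingers measure 114 mm over their backs; the gripper's body (76 mm by 85 mm) begins 54 mm behind the grasp point. The pads swing forward as they close: fully open they stand 13 mm farther back than shut.
Start: joints at [-1.188, 0.238, -0.013, 1.319, 0, 1.571], TCP at [196.079, -486.962, 231.276] pointing down, gripper open.
Joint ranges: [-2.66, 2.66], [-1.03, 1.9], [-1.14, 1.46], [-1.82, 2.27], [-1.45, 1.34], [-3.14, 3.14]. Speed limits (rad/s): [2.22, 2.22, 2.79, 3.14, 3.14, 3.14].

INTERFACE

Orientations are given as a rotation vector (axis times angle).
In Python, from station import manip gives the robot as it stands.
- The arm moves only by the tool step_arm, never from a script. Its argument "plan" is a list of rows, each a list of 5 numbers: the opening, from 0 (shut) to 1 (fully open), then the shift along the tool's x, y, z in mm, then the turn about the tool's z in rad. In form: [[jaw, tx, ty, tz, roll], ...]. A call has 1 to 8 rows; each row shifts and turns the commanded pose from where the row before left it, along the tool's axes as they then stand; what a row does not reach is not made up. A row lasts 1/12 s, in which the tool goes at most 41.7 mm and 7.16 degrees, less where a joint would pass 70% of its speed; a pose out of reach is approached as far as the arm can. A call with a gripper value outside its range is refused whole. The fingers move at their own pace and stop on an object; "grip_force" is the grip in N (left out, the last holds). Time passes only in rows, so rows that do not move let the fingers close. It gives the time, the measured TCP pose, the force, the opening and the grip force at its end, in the units of the state.
- manip.state(): the state, without advancing time (a new reading comes with each control period).
- manip.camera(name): name is "scene" or "top" or "wrist"; returns a dict with "image" (400x640x3 uint8, blue, green, red), "fx", "fy", "cx", "cy" (pixels), "distortion" ([k1, k2, p1, p2, k3] as OpenCV has them; the pictures are not rectified), "R" (3x3) and "t" (3): a world point X has camera coordinates R X + t; the wrist camera has in their place "mount" (4x4, takes a point from camera to tool coordinates, whose origin is the TCP and whose axes are the flange's). Camera axes: x right, y down, z forward; pixel columns grow to the right and rows downward; lengths in mm; the calibration is good to about 2 mm. A picture is of the moment at which its call begins: read the wrist's pose just before it. There is no depth.
- manip.close_job(): hands the job in; it is judged then, once.
The state is a dict: "time_s": time; "qpos": joint angles; "joint_velocities": joint speeds; "tau": joint torques, N m; "tool_pos": TCP position; "eef_rot": TCP orientation; "force": force on the tool from outside, world axes, zero at the start; "ft_torque": the same for the moment, N m; "gripper_width": opening from 0.0 (shut) to 1.0 (fully open); "grasp_force": force on a finger pad.
Only numpy, scipy, OpenCV 4.12 (cv2) and the standard library are available. Lean on these libraries where they do the work, as an engineer would, in place of code of your own. Each camera call takes 0.05 s, during which the arm holds its last target. There are 200 camera calls.

TASK

On the electronics repair bench, open the extraction damper that has the blue grip: click its lever from the white notches up to the green notch, letting it rest for about a second in each of the two orange notches on the way. Do not go past green into the red notch, leave the damper with the yellow grip as it is, and let go of the lever when it sits in the green notch.

Things in the scene. Friction and masses are not known exactly. Their poses are not given: they have to be found in the camera images.
- blue_lever (a joint): Blue damper's lever: 6 sprung notches 0.25 rad apart at -0.625, -0.375 (white marks), -0.125, 0.125 (orange), 0.375 (green), 0.625 (red; stop at 0.66). 0 = straight up; grows as it leans to the unit's +y. Starts in a white notch. About 6 N on the grip takes it over the crest half-way between notches; past it, it snaps into the next notch and stays.
- blue_grip (a point): Centre of the lever's grip: blue barrel 22 mm in diameter, 36 mm long, on a steel stem 10 mm thick, 100 mm from the hinge axis (25 mm of travel per notch). x axis: along the barrel, parallel to the hinge; z: along the stem, away from the hinge; it swings along its y.
- blue_pivot (a point): Fixed point midway on the blue damper's hinge axis, 65 mm above the bench. x: hinge axis, level, roughly away from the robot; y: level, the way the lever swings as its value grows; z up. White box 110 (x) by 150 (y) by 65 mm, fixed; dark drum on top (radius 58 about the hinge, 90 long), striped at each notch; low white duct on its +x side.
- yellow_grip (a point): Centre of the grip of a second damper, the same in all but its yellow grip, on the other side of the bench (which is left and which right varies). Its lever must be left in its notch.
Mind the look-alikes: they are no part of the job. Leave any purple look-alike of the part that bears blue_lever alone.

How it is judged (in metres and radians):
On the way, in this order (a step that is already met when the one before it is completed fails the run):
1. the blue lever rests in the first orange notch (value of joint blue_lever between -0.225 and -0.025 rad and velocity of joint blue_lever between -0.2 and 0.2 rad/s), for 0.4 s.
2. the blue lever rests in the second orange notch (value of joint blue_lever between 0.025 and 0.225 rad and velocity of joint blue_lever between -0.2 and 0.2 rad/s), for 0.4 s.
At the end, for the whole second after the job is handed in: The blue lever is at rest in the green notch (joint value 0.375 +- 0.1 rad) (value of joint blue_lever between 0.275 and 0.475 rad and velocity of joint blue_lever between -0.2 and 0.2 rad/s); the robot touches nothing.
It fails at once if the blue lever goes past the green notch towards the red one (beyond 0.50 rad) (value of joint blue_lever above 0.5 rad).
It fails at once if the yellow damper's grip is moved by more than 15 mm (distance of yellow_grip from where it was at the start of the episode above 0.015 m).
It also fails if it takes over 48 s, if anything falls off the work surface, if the arm or the gripper's body presses on something with over 40 N, if the wrist force passes 120 N, or if a joint passes its speed limit or range.

## Working session

There is one attempt and no reset: what is moved stays moved. The work goes in short steps, Python scripts to look and compute and a tool call to move; the robot and the scene stay as the last step left them, time stands still between calls to the robot, and variables do not carry over. Pictures are saved under pics/ and viewed, at most 10 in all, crops included, and the job is handed in when it is done.

Besides the shell and the picture viewer there is one more tool, called by a JSON object that holds its "name" and its "arguments", one argument or row to a line. step_arm: Moves the arm, as the interface text tells. Its arguments: {"type":"object","properties":{"plan":{"type":"array","items":{"type":"array","items":{"type":"number"}}},"grip_force":{"type":"number"}},"required":["plan"]}

```bash
mkdir -p pics; ls; python3 - <<'E'
from station import manip
import cv2
s=manip.state(); print({k:s[k] for k in('time_s','tool_pos','eef_rot','gripper_width','force')})
for n in('scene','top'):
    c=manip.camera(n); cv2.imwrite(f'pics/{n}0.png',c['image']); print(n,c['fx'],c['fy'],c['cx'],c['cy'],c['distortion'],c['R'],c['t'])
E
```

```text
pics
{'time_s': 0.0, 'tool_pos': array([ 195.92874422, -486.62174808,  230.67861865]), 'eef_rot': array([-3.08284367e+00, -5.97352569e-01,  4.67750681e-04]), 'gripper_width': 1.001491939420149, 'force': array([0.3560884 , 0.31951949, 0.51488624])}
scene 520.9707738306282 520.9707738306282 319.0326829718843 201.12322185342515 [-0.03884455  0.          0.          0.          0.        ] [[-0.7971957   0.60348555  0.01685851]
 [ 0.36578632  0.50503691 -0.78175321]
 [-0.48029094 -0.61704368 -0.62336002]] [ 494.4011239  -124.0712637  1570.25380772]
top 431.7370475476018 431.7370475476018 316.43467537296493 198.24961503691688 [-0.02495529  0.          0.          0.          0.        ] [[-0.01835012 -0.99978282  0.00987864]
 [-0.99059031  0.01683938 -0.13582074]
 [ 0.13562489 -0.01227801 -0.99068418]] [ 11.11515805 618.62319478 986.83435894]
```

View pics/scene0.png

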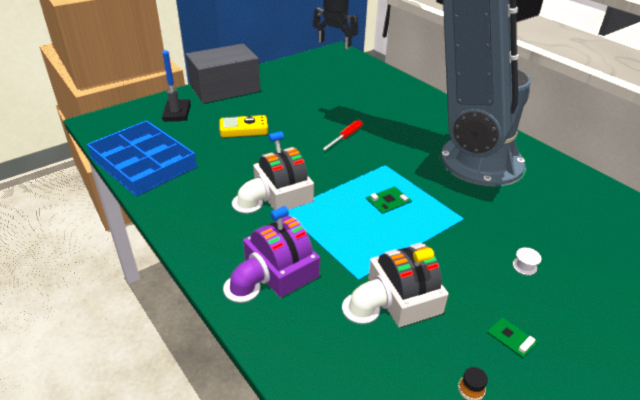

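View pics/top0.png

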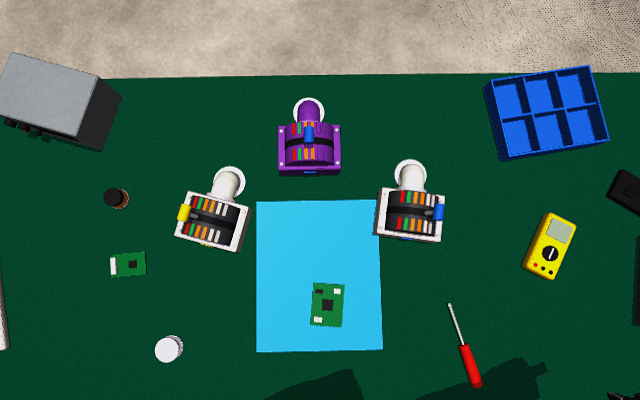

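The scene view shows the blue-grip white damper at about (280,180), with its grip at (277,136). In the top view the unit is at about (411,213), with its grip at (438,213), leaning right (world −y) on the white side. The purple look-alike is in the middle and the yellow damper is on the left of the top view.

```bash
cat > h.py <<'E'
from station import manip
import cv2, numpy as np
from scipy.spatial.transform import Rotation as Ro
def cam(n):
    s=manip.state(); c=manip.camera(n); c['K']=np.array([[c['fx'],0,c['cx']],[0,c['fy'],c['cy']],[0,0,1.]]); c['D']=np.array(c['distortion'],float)
    if n=='wrist':
        T=np.eye(4);T[:3,:3]=Ro.from_rotvec(s['eef_rot']).as_matrix();T[:3,3]=s['tool_pos'];M=T@np.array(c['mount'])
        c['R']=M[:3,:3].T;c['t']=-c['R']@M[:3,3]
    else: c['R'],c['t']=np.array(c['R']),np.array(c['t'])
    return c
def P(c): return np.c_[c['R'],c['t']]
def und(c,p): return cv2.undistortPoints(np.array([[p]],float),c['K'],c['D'])[0,0]
def tri(c1,p1,c2,p2):
    X=cv2.triangulatePoints(P(c1),P(c2),und(c1,p1),und(c2,p2))[:,0]; return X[:3]/X[3]
def plane(c,p,z):
    d=c['R'].T@np.r_[und(c,p),1]; o=-c['R'].T@c['t']; return o+d*(z-o[2])/d[2]
def proj(c,X): return cv2.projectPoints(np.array([X],float),cv2.Rodrigues(c['R'])[0],c['t'],c['K'],c['D'])[0][0,0]
def blobs(c,roi,lo,hi,amin=20):
    x0,y0,x1,y1=roi; m=cv2.inRange(cv2.cvtColor(c['image'],cv2.COLOR_BGR2HSV)[y0:y1,x0:x1],lo,hi)
    n,_,st,ce=cv2.connectedComponentsWithStats(m)
    return [(st[i,4],st[i,:4]+[x0,y0,0,0],ce[i]+[x0,y0]) for i in range(1,n) if st[i,4]>=amin],m
E
python3 - <<'E'
from h import *
B=((100,130,60),(125,255,255)); s=cam('scene');t=cam('top')
bs=blobs(s,(240,115,310,210),*B)[0]; bt=blobs(t,(385,180,460,250),*B)[0]
print(bs,bt)
for a in bs:
  for b in bt: print(tri(s,a[2],t,b[2]), proj(t,tri(s,a[2],t,b[2]))-b[2])
# unit yaw from white box
b,m=blobs(t,(370,180,450,250),(0,0,170),(180,60,255),5)
print([x[:3] for x in b])
cn=cv2.findNonZero(m[0:,:]);
cv2.imwrite('pics/topc.png',cv2.resize(t['image'][150:255,360:460],None,fx=5,fy=5,interpolation=cv2.INTER_CUBIC))
E
```

```text
[(np.int32(118), array([269, 131,  15,  11]), array([275.93220339, 135.91525424])), (np.int32(31), array([276, 206,  13,   4]), array([282.77419355, 208.03225806]))] [(np.int32(179), array([432, 203,  13,  18]), array([438.29050279, 211.52513966])), (np.int32(28), array([400, 237,  13,   4]), array([406.10714286, 238.28571429]))]
[ 570.36744695 -255.1715787   160.10423109] [ 0.16446618 -0.19838003]
[ 552.80249378 -209.21029373  171.29433737] [ 12.39836905 -18.7215973 ]
[ 570.54039601 -306.16938968 -102.18715505] [-9.16046686  9.64210639]
[ 539.0851944  -253.08939812 -100.58531748] [ 4.24314006 -5.17505026]
[(np.int32(5), array([396, 180,   2,   3]), array([396.6, 180.8])), (np.int32(240), array([401, 180,  25,  12]), array([413.25833333, 185.00416667])), (np.int32(638), array([377, 188,  65,  54]), array([400.86677116, 221.01253918])), (np.int32(38), array([426, 194,   4,  12]), array([427.73684211, 199.55263158])), (np.int32(29), array([431, 195,   4,  12]), array([432.62068966, 200.55172414])), (np.int32(46), array([436, 195,   9,   9]), array([441.10869565, 198.73913043])), (np.int32(38), array([423, 221,   5,  12]), array([424.92105263, 226.39473684])), (np.int32(23), array([429, 224,   3,  10]), array([429.7826087, 227.7826087]))]
```

View pics/topc.png

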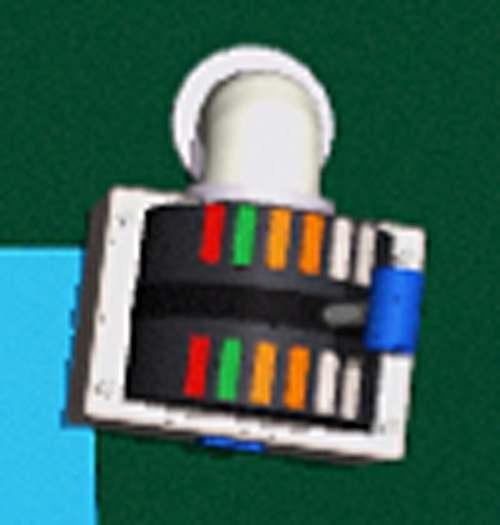

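The crop shows the unit's box top with corners at about (383,187.6), (445,196), (440.6,242) and (377,233) in top-view pixels. The blue grip leans to −y, over the white marks. I'll work out the yaw, the pivot and the lever angle.

```bash
python3 - <<'E'
from h import *
s=manip.state(); t=cam('top')
q=[plane(t,p,65)[:2] for p in((383,187.6),(445,196),(440.6,242),(377,233))]
print(np.round(q,1)); TL,TR,BR,BL=q
print([np.linalg.norm(a-b) for a,b in((TL,TR),(TR,BR),(BR,BL),(BL,TL))])
c=np.mean(q,0); y=(TL-TR)+(BL-BR); y/=np.linalg.norm(y); x=np.array([y[1],-y[0]])
print('c',c,'y',y,'x',x,'yaw',np.arctan2(x[1],x[0])); g=np.array([570.4,-255.2]); print('grip in unit',(g-c)@x,(g-c)@y, 'angle',np.arctan2((g-c)@y,95))
R=Ro.from_rotvec(s['eef_rot']).as_matrix(); print(R)
E
```

```text
[[ 638.1 -155.9]
 [ 615.8 -300.9]
 [ 508.7 -284.4]
 [ 532.2 -137.9]]
[np.float64(146.70566977867836), np.float64(108.32278062073993), np.float64(148.4203269445154), np.float64(107.41579803141397)]
c [ 573.72210333 -219.80558612] y [0.15529292 0.98786847] x [ 0.98786847 -0.15529292] yaw -0.15592396376709577
grip in unit 2.2147007636299714 -35.48092452695781 angle -0.3574403999519867
[[ 9.27608049e-01  3.73554790e-01 -3.57029549e-04]
 [ 3.73554960e-01 -9.27607591e-01  9.21253941e-04]
 [ 1.29555019e-05 -9.87932729e-04 -9.99999512e-01]]
```

{"name": "step_arm", "arguments": {
  "plan": [
    [1,36,-6.3,-1,0],
    [1,36,-6.3,-1,0],
    [1,36,-6.3,-1,0],
    [1,36,-6.3,-1,0],
    [1,36,-6.3,-1,0],
    [1,36,-6.3,0,0],
    [1,36,-6.3,0,0],
    [1,36,-6.3,0,0]
  ]
}}

```text
time_s: 0.92
tool_pos: [445.8, -331.4, 236.3]
eef_rot: [3.084, 0.598, 0.0]
force: [-0.3, -0.6, -0.5]
gripper_width: 0.996
grasp_force: 0.0
```

{"name": "step_arm", "arguments": {
  "plan": [
    [0.5,36,-6.3,0,0],
    [0.5,36,-6.3,0,0],
    [0.5,36,-6.3,0,0],
    [0.5,36,-6.3,0,0.108],
    [0.5,0,0,0,0.108],
    [0.5,0,0,0,0.108],
    [0.5,0,0,0,0.108],
    [0.5,0,0,0,0.106]
  ]
}}

```text
time_s: 1.58
tool_pos: [568.8, -255.0, 235.8]
eef_rot: [-3.131, 0.251, 0.001]
force: [-0.4, 0.2, -0.0]
gripper_width: 0.5
grasp_force: 0.0
```

```bash
python3 - <<'E'
from h import *
s=manip.state(); print(s['time_s'],s['tool_pos'],s['gripper_width']); R=Ro.from_rotvec(s['eef_rot']).as_matrix(); print(R.round(3))
w=cam('wrist');t=cam('top');sc=cam('scene'); cv2.imwrite('pics/w1.png',w['image']); print('campos',-w['R'].T@w['t'])
B=((100,130,60),(125,255,255))
print(proj(w,[570.4,-255.2,160])); bw=blobs(w,(0,0,640,400),*B,80)[0]; print(bw)
bs=[x for x in blobs(sc,(255,115,295,150),*B)[0]];print(bs)
for b in bw:
  for a in bs: X=tri(sc,a[2],w,b[2]);print(X,proj(w,X)-b[2])
E
```

```text
1.5833 [ 568.80243215 -255.02083489  235.80804563] 0.5004661473220242
[[ 0.987 -0.159 -0.001]
 [-0.159 -0.987  0.   ]
 [-0.001 -0.    -1.   ]]
campos [ 645.15091051 -267.27592399  379.31247164]
[317.94356655 217.84534184]
[(np.int32(126), array([ 0, 95, 17, 11]), array([ 7.63492063, 99.66666667])), (np.int32(1865), array([301, 189,  34,  60]), array([317.58176944, 217.7849866 ]))]
[(np.int32(108), array([269, 132,  15,  10]), array([275.85185185, 136.25      ]))]
[ 653.27686938 -145.22248935  239.80821074] [-7.52726658 27.42088763]
[ 570.81400516 -255.11049014  159.66586271] [ 0.12552177 -0.67847254]
```

The wrist view agrees with the first estimate (residual under 1 px), putting the grip at (570.8, −255.1, 159.7), which matches the −0.375 notch. Next I'll descend with the fingers either side of the barrel.

{"name": "step_arm", "arguments": {
  "plan": [
    [0.5,2,0,23,0],
    [0.5,0,0,25,0],
    [0.5,0,0,25,0],
    [0.5,0,0,20,0],
    [0.5,0,0,0,0]
  ]
}}

```text
time_s: 2.15
tool_pos: [568.3, -254.9, 139.2]
eef_rot: [-3.13, 0.238, 0.01]
force: [-1.3, 0.9, -0.6]
gripper_width: 0.499
grasp_force: 0.0
```

{"name": "step_arm", "arguments": {
  "plan": [
    [0.5,0,-4,0,0],
    [0.5,0,-4,0,0],
    [0.5,0,-3,0,0],
    [0.5,0,-3,0,0],
    [0.5,0,0,0,0]
  ]
}}

```text
time_s: 2.57
tool_pos: [573.6, -242.4, 145.0]
eef_rot: [3.13, -0.243, 0.004]
force: [-0.6, -4.9, 2.2]
gripper_width: 0.498
grasp_force: 2.1
```

```bash
cat > look.py <<'E'
from h import *
import sys
s=manip.state(); print(s['time_s'],s['tool_pos'].round(1),s['force'].round(1),s['gripper_width'])
w=cam('wrist'); cv2.imwrite(f'pics/{sys.argv[1]}.png',w['image']); sc=cam('scene');t=cam('top')
B=((100,130,60),(125,255,255))
c=np.array([573.7,-219.8]);y=np.array([.155,.988]); x=np.array([.988,-.155])
bw=max(blobs(w,(150,100,500,350),*B,80)[0],key=lambda b:b[0]); print(bw)
# lever angle: wrist ray of barrel centroid (top side ~5 mm above axis) against arc
best=min(np.linspace(-.7,.7,281),key=lambda a:abs((proj(w,np.r_[c+2*x+100*np.sin(a)*y,65+102*np.cos(a)])-bw[2])[0])); print('angle',best)
bs=blobs(sc,(255,115,310,165),*B,10)[0]
for b in bs: print('tri',tri(sc,b[2],w,bw[2]).round(1),b[0])
E
python3 look.py w2
```

```text
2.5667 [ 573.6 -242.4  145. ] [-0.6 -4.9  2.2] 0.49780242760600946
(np.int32(4874), array([318, 249,  55,  99]), array([343.81657776, 296.97455888]))
angle -0.33499999999999996
tri [ 577.6 -253.2  165.2] 68
```

View pics/w2.png

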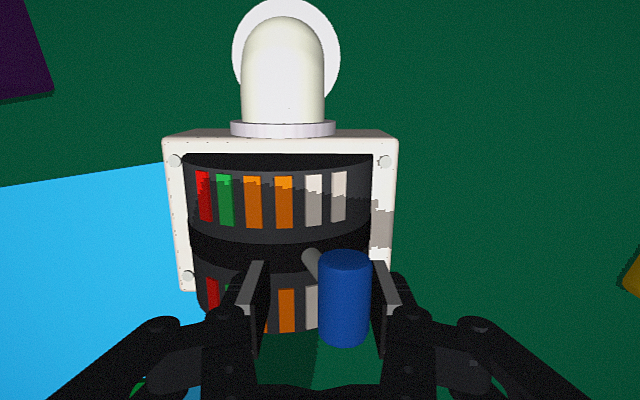

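The wrist view shows the barrel at (344,297) between the pads, with the right pad just touching it. The lever is still in its white notch, at about −0.335. I'll push on in small steps until it passes the crest.

{"name": "step_arm", "arguments": {
  "plan": [
    [0.5,0,-3,0,0],
    [0.5,0,-3,0,0],
    [0.5,0,-3,0,0],
    [0.5,0,-2,0,0],
    [0.5,0,0,0,0],
    [0.5,0,0,0,0]
  ]
}}

```text
time_s: 3.22
tool_pos: [574.2, -230.4, 142.9]
eef_rot: [-3.131, 0.242, 0.001]
force: [-0.6, 0.2, 0.0]
gripper_width: 0.5
grasp_force: 0.0
```

```bash
python3 look.py w3
```

```text
3.2167 [ 574.2 -230.4  142.9] [-0.6  0.2  0. ] 0.5001096240893356
(np.int32(5160), array([290, 253,  58,  97]), array([318.78391473, 301.86608527]))
angle -0.10499999999999998
tri [ 582.4 -232.   170.5] 56
```

It snapped cleanly into the first orange notch with no contact force. I'll rest there, then push to the second.

{"name": "step_arm", "arguments": {
  "plan": [
    [0.5,0,0,0,0],
    [0.5,0,0,0,0],
    [0.5,0,0,0,0],
    [0.5,0,0,0,0],
    [0.5,0,0,0,0],
    [0.5,0,0,0,0],
    [0.5,0,0,0,0],
    [0.5,0,0,0,0]
  ]
}}

```text
time_s: 4.03
tool_pos: [574.4, -231.1, 143.3]
eef_rot: [-3.132, 0.244, 0.0]
force: [-1.1, 0.3, 0.4]
gripper_width: 0.504
grasp_force: 0.0
```

{"name": "step_arm", "arguments": {
  "plan": [
    [0.5,0,-3,0,0],
    [0.5,0,-3,0,0],
    [0.5,0,-3,0,0],
    [0.5,0,-3,0,0],
    [0.5,0,-3,0,0],
    [0.5,0,-3,0,0],
    [0.5,0,-3,0,0],
    [0.5,0,-2,0,0]
  ]
}}

```text
time_s: 4.7
tool_pos: [578.1, -207.9, 143.4]
eef_rot: [-3.132, 0.243, -0.0]
force: [1.1, -0.6, 0.6]
gripper_width: 0.499
grasp_force: 0.3
```

{"name": "step_arm", "arguments": {
  "plan": [
    [0.5,0,0,0,0],
    [0.5,0,0,0,0],
    [0.5,0,0,0,0],
    [0.5,0,0,0,0]
  ]
}}

```text
time_s: 5.03
tool_pos: [577.9, -208.2, 143.1]
eef_rot: [-3.132, 0.243, 0.001]
force: [0.0, -0.3, 0.4]
gripper_width: 0.502
grasp_force: 0.0
```

```bash
python3 look.py w4
```

```text
5.0333 [ 577.9 -208.2  143.1] [ 0.  -0.3  0.4] 0.5019304160993407
(np.int32(5169), array([315, 254,  59,  96]), array([342.93228864, 302.38576127]))
angle 0.025000000000000022
tri [ 583.4 -218.4  170.7] 73
```

The barrel is balanced about on the crest (0.0 to 0.025 rad, near-zero force), so I'll push a little further.

{"name": "step_arm", "arguments": {
  "plan": [
    [0.5,0,-1.5,0,0],
    [0.5,0,-1.5,0,0],
    [0.5,0,0,0,0],
    [0.5,0,0,0,0],
    [0.5,0,0,0,0]
  ]
}}

```text
time_s: 5.6
tool_pos: [578.4, -205.3, 143.3]
eef_rot: [-3.132, 0.243, 0.0]
force: [-0.3, -0.0, 0.4]
gripper_width: 0.501
grasp_force: 0.0
```

```bash
python3 look.py w5
```

```text
5.6 [ 578.4 -205.3  143.3] [-0.3 -0.   0.4] 0.5010480287146073
(np.int32(5144), array([292, 253,  58,  97]), array([320.01749611, 301.84078538]))
angle 0.14500000000000002
tri [ 586.3 -207.3  170.5] 59
```

It's in the second orange notch, free of contact. I'll rest there, then make the last push in smaller steps.

{"name": "step_arm", "arguments": {
  "plan": [
    [0.5,0,0,0,0],
    [0.5,0,0,0,0],
    [0.5,0,0,0,0],
    [0.5,0,0,0,0],
    [0.5,0,0,0,0],
    [0.5,0,0,0,0],
    [0.5,0,0,0,0],
    [0.5,0,0,0,0]
  ]
}}

```text
time_s: 6.42
tool_pos: [578.4, -205.4, 143.3]
eef_rot: [-3.132, 0.244, 0.0]
force: [-0.1, 0.1, 0.4]
gripper_width: 0.498
grasp_force: 0.0
```

{"name": "step_arm", "arguments": {
  "plan": [
    [0.5,0,-3,0,0],
    [0.5,0,-3,0,0],
    [0.5,0,-3,0,0],
    [0.5,0,-3,0,0],
    [0.5,0,-3,0,0],
    [0.5,0,-2,0,0],
    [0.5,0,-2,0,0],
    [0.5,0,0,0,0]
  ]
}}

```text
time_s: 7.08
tool_pos: [581.4, -186.1, 143.3]
eef_rot: [-3.132, 0.243, 0.0]
force: [-0.5, -1.3, 0.5]
gripper_width: 0.499
grasp_force: 0.4
```

```bash
python3 look.py w6
```

```text
7.0833 [ 581.4 -186.1  143.3] [-0.5 -1.3  0.5] 0.49886662250853103
(np.int32(5133), array([317, 252,  58,  98]), array([344.64874342, 300.53263199]))
angle 0.2450000000000001
tri [ 586.2 -197.   168.1] 80
```

Just before the crest (about 0.23 rad). I'll push 3.5 mm more.

{"name": "step_arm", "arguments": {
  "plan": [
    [0.5,0,-1.5,0,0],
    [0.5,0,-1,0,0],
    [0.5,0,-1,0,0],
    [0.5,0,0,0,0],
    [0.5,0,0,0,0],
    [0.5,0,0,0,0]
  ]
}}

```text
time_s: 7.73
tool_pos: [582.0, -183.1, 143.4]
eef_rot: [-3.132, 0.243, -0.0]
force: [-0.1, 0.5, 0.5]
gripper_width: 0.502
grasp_force: 0.0
```

```bash
python3 look.py w7
```

```text
7.7333 [ 582.  -183.1  143.4] [-0.1  0.5  0.5] 0.501722718314624
(np.int32(5086), array([317, 251,  57,  99]), array([344.05171058, 299.92331891]))
angle 0.275
tri [ 586.7 -193.8  167.1] 78
```

{"name": "step_arm", "arguments": {
  "plan": [
    [0.5,0,-1,0,0],
    [0.5,0,-1,0,0],
    [0.5,0,0,0,0],
    [0.5,0,0,0,0],
    [0.5,0,0,0,0]
  ]
}}

```text
time_s: 8.3
tool_pos: [582.2, -181.1, 143.3]
eef_rot: [-3.132, 0.243, 0.0]
force: [0.5, 0.2, 0.5]
gripper_width: 0.499
grasp_force: 0.0
```

```bash
python3 look.py w8
```

```text
8.3 [ 582.2 -181.1  143.3] [0.5 0.2 0.5] 0.4994657329200208
(np.int32(4956), array([291, 247,  57, 101]), array([319.76977401, 295.77280065]))
angle 0.40000000000000013
tri [ 590.3 -183.1  164.3] 70
```

View pics/w8.png

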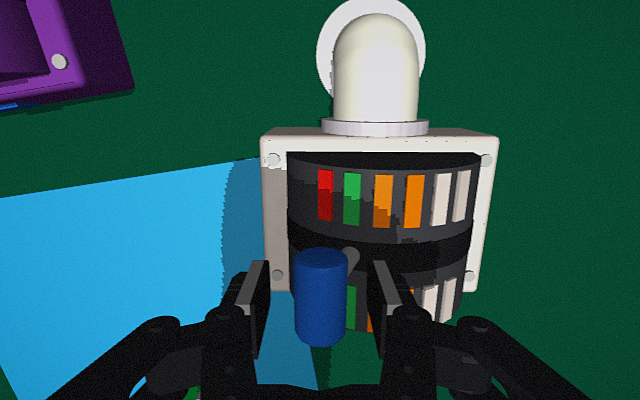

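The wrist view shows the barrel at (320,296), midway between the pads and touching neither. Its stem meets the green stripe, at about 0.38 rad. I'll retreat straight up.

{"name": "step_arm", "arguments": {
  "plan": [
    [0.5,0,0,-10,0],
    [0.5,0,0,-15,0],
    [0.5,0,0,-20,0],
    [0.5,0,0,-25,0],
    [0.5,0,0,-25,0],
    [0.5,0,0,0,0],
    [0.5,0,0,0,0],
    [0.5,0,0,0,0]
  ]
}}

```text
time_s: 9.12
tool_pos: [582.1, -181.2, 238.3]
eef_rot: [-3.132, 0.244, -0.0]
force: [-0.4, -0.7, 0.7]
gripper_width: 0.499
grasp_force: 0.0
```

```bash
python3 look.py w9
```

```text
9.1167 [ 582.1 -181.2  238.3] [-0.4 -0.7  0.7] 0.49903097681141734
(np.int32(1827), array([303, 190,  33,  59]), array([318.89655172, 218.6803503 ]))
angle 0.40000000000000013
tri [ 583.8 -182.3  160.7] 121
```

```bash
python3 -c "
from station import manip
print(manip.close_job())"
```

```text
the job is handed in; nothing more can be done
None
```

The blue lever now sits in the green notch, measured at about 0.38–0.40 rad. It paused for about a second in each orange notch on the way, the gripper is clear above it, and the job was handed in at about 9 s; no verdict was returned.

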